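# Load the last tube into the blood-tube mixer

### The arm

A 6-joint arm with a two-finger parallel gripper is mounted at the origin on the work surface. World frame = base frame: x ahead of the robot, y to its left, z up, the work surface at z = 0. Lengths are in m, angles in rad, forces in N, time in s.
With the tool pointing down it reaches from about 0.375 to 0.975 m from the base axis. Payload 3.8 kg.
Tool frame: the origin (TCP) lies at the centre of the arm's flange, where the gripper is bolted on; the fingertips stand 173 mm ahead of it and the grasp point (between the pads) lies 155 mm ahead of it; z points along the fingers, y is the line along which they close (so a half turn about z gives the same grasp; the last joint's range is limited). The gripper opens to 85 mm and grips with 20 to 120 N. Pads are 22 mm wide; open, the fingers measure 114 mm over their backs; the gripper's body (76 mm by 85 mm) begins 54 mm behind the grasp point. The pads swing forward as they close: fully open they stand 13 mm farther back than shut.
Start: joints at [1.296, 0.264, 1.604, -0, 1.274, -0.037], TCP at [0.159, 0.656, 0.405] pointing down, gripper open.
Joint ranges: [-2.63, 2.63], [-0.94, 2.18], [0.31, 2.57], [-1.31, 4.45], [0, 2.66], [-2.55, 2.55]. Speed limits (rad/s): [2.57, 2.57, 3.14, 3.14, 3.14, 3.14].

### API

Orientations are given as [roll, pitch, yaw] about the fixed x, y, z axes, in that order (R = Rz(yaw) Ry(pitch) Rx(roll)).
In Python, from cell import manip gives the robot as it stands.
- The arm moves only by the shell command python3 -m handwheel 'ROWS' [FORCE]. ROWS is a JSON object of lists of equal length, an entry for each row: "offset": the shift along the tool's x, y, z normalised to -1 to 1, where 1 is 300 mm, a list of three; "delta_rot": the turn, a rotation vector about the tool's x, y, z normalised to -1 to 1, where 1 is 30 degrees, a list of three; "hand": the opening, from -1 (shut) to 1 (fully open), so that 0 is half open. A call has exactly 8 rows; each row shifts and turns the commanded pose from where the row before left it, along the tool's axes as they then stand; what a row does not reach is not made up. A row lasts 1/8 s, in which the tool goes at most 62.5 mm and 10.7 degrees, less where a joint would pass 70% of its speed; a pose out of reach is approached as far as the arm can. A call with a number of a shift or a turn outside -1 to 1 is refused whole. A call with a gripper value outside its range is refused whole. The fingers move at their own pace and stop on an object; FORCE is the grip in N (left out, the last holds). Time passes only in rows, so rows that do not move let the fingers close, or fill a call up. It gives the time, the measured TCP pose, the force, the opening and the grip force at its end, in the units of the state.
- manip.sense(): the state, without advancing time (a new reading comes with each control period).
- manip.read_camera(name): name is "side" or "top"; returns a dict with "image" (384x512x3 uint8, red, green, blue), "depth" (384x512 float32, m along the optical axis (not along the pixel's ray), 0 where there is no reading), "fx", "fy", "cx", "cy" (pixels), "R" (3x3) and "t" (3): a world point X has camera coordinates R X + t. Camera axes: x right, y down, z forward; pixel columns grow to the right and rows downward; lengths in m; the calibration is good to about 2 mm. A picture is of the moment at which its call begins.
- manip.hand_in(): hands the job in; it is judged then, once.
The state is a dict: "time_s": time; "joints": joint angles; "dq": joint speeds; "joint_efforts": joint torques, N m; "eef_pos": TCP position; "ee_rot": TCP orientation; "contact_force": force on the tool from outside, world axes, zero at the start; "ft_torque": the same for the moment, N m; "grip_width": opening from 0.0 (shut) to 1.0 (fully open); "grasp_force": force on a finger pad.
Only numpy, scipy, OpenCV 4.12 (cv2) and the standard library are available. Lean on these libraries where they do the work, as an engineer would, in place of code of your own. Each camera call takes 0.05 s, during which the arm holds its last target. There are 200 camera calls.

### The job

Take the short capped blood tube out of the rack and load it into the one free socket of the red mixer's drum: slide it in along the line of the socket, past the rubber grips, and keep pressing gently until you feel it bed on the soft rubber cushion at the bottom, firmly enough that the grips hold it down there, but without squashing the cushion flat. The tube is glass, so feel your way and never force it; then let go and leave everything else as it stands.

Things in the scene. Friction and masses are not known exactly. Their poses are not given: they have to be found in the camera images.
- tube: The tube to load, the only short one in the rack: clear glass, 13 mm in diameter, round bottom, ribbed purple cap 17 mm in diameter and 20 mm long; 82 mm long over all, 16 g. Origin at the tip of its bottom, z towards the cap. It stands loose in a well, leaning up to 1.5 degrees, its top 90 mm above the table. Two tubes like it but 25 mm longer stand in other wells; the three change places.
- rack: White plastic tube rack, fixed, 216 x 60 x 52 mm; origin under its centre. Five wells in a row along its x axis at -76, -38, 0, 38 and 76 mm, 14.5 mm square in the top plate, whose top is 52 mm above the table. y runs across the row, where fingers have room; other tubes stand 38 mm or more away along x.
- mouth (a point): Centre of the mouth of the free socket in the drum's rim, about 240 mm above the table. z points straight out along the socket's centre line, which leans up to 25 degrees from vertical; y along the drum's axis towards the housing; x along the rim. The socket is a blind black rubber sleeve of 15.6 mm bore. The next sockets, 26 degrees round the rim, hold tubes whose caps stand up to 51 mm out.
- drum: Drum of the red mixer, 192 mm in diameter, 62 mm wide, axis 150 mm above the table and tilted 15 degrees; origin on the axis at mid width, axes as mouth, which lies 95 mm out along z. It turns stiffly about its axis (slips at about 6 N sideways at the rim) and stays where it is left. 13 of its 14 sockets hold tubes that are part of it.
- ribs (a point): Point on the socket's centre line 14 mm below the mouth, axes as mouth. Four sprung rubber ribs from 10 to 18 mm down grip the tube: they let it by with a drag of about 5 to 11 N, which lasts all the way down, and hold it where it is left.
- bottom (a point): Fixed point on the centre line 58 mm below the mouth, the end of the sleeve. Above it lies the rubber cushion that the tube must bed on, on a stop that is set differently each day: the cushion's top is unseen, 28 to 47 mm below the mouth. It gives 1 mm per 6 N, on top of the ribs' drag. Well bedded is 3 to 6 N above the drag; 11 N squashes it. Let go, the tube may ease back 1 mm, still bearing on it.
- tall_a: Tube like the short one, but 107 mm long, standing in the rack; origin at its bottom. Leave it.
- tall_b: The other 107 mm tube in the rack; origin at its bottom. Leave it.
- reagent: Amber reagent bottle, 64 mm in diameter, 130 mm tall; origin under its centre. Bystander.
- cup: Specimen jar with white lid, 58 mm in diameter, 62 mm tall; origin under its centre. Bystander.
- beaker: Glass beaker, 72 mm in diameter, 85 mm tall; origin under its centre. Bystander.
- marker: Marker pen lying on the table, 15 mm thick, 135 mm long along its x; origin under its middle. Bystander.
- tipbox: Blue and clear pipette-tip box, 85 x 122 x 70 mm; origin under its centre. Bystander.

How it is judged:
By the outcome, as a careful person would: the job done as asked, in the order asked, and still so for the second after the job is handed in, with the robot touching nothing.
It also fails if it takes over 54 s, if anything falls off the work surface, if the arm or the gripper's body presses on something with over 40 N, if the wrist force passes 120 N, or if a joint passes its speed limit or range.

## Working session

There is one attempt and no reset: what is moved stays moved. The work goes in short steps, Python scripts to look and compute and a shell command to move; the robot and the scene stay as the last step left them, time stands still between calls to the robot, and variables do not carry over. Pictures are saved under pics/ and viewed, at most 10 in all, crops included, and the job is handed in when it is done.

```bash
ls; mkdir -p pics; cat > h.py <<'E'
import numpy as np, cv2
from cell import manip
def snap(n):
    c=manip.read_camera(n); np.savez(f'pics/{n}.npz',**{k:np.asarray(v) for k,v in c.items()}); return c
def ray(c,u,v):
    d=c['R'].T@np.array([(u-c['cx'])/c['fx'],(v-c['cy'])/c['fy'],1.]); return -c['R'].T@c['t'],d
def onz(c,u,v,z):
    o,d=ray(c,u,v); return o+d*(z-o[2])/d[2]
def world(c,u,v):
    o,d=ray(c,u,v); return o+d*c['depth'][int(v),int(u)]
def proj(c,X):
    p=c['R']@np.asarray(X)+c['t']; return c['fx']*p[0]/p[2]+c['cx'],c['fy']*p[1]/p[2]+c['cy']
E
python3 - <<'E'
from h import *
a=snap('side');b=snap('top')
for n,c in(('side',a),('top',b)):
    cv2.imwrite(f'pics/{n}0.png',c['image'][:,:,::-1]); print(n,c['fx'],-c['R'].T@c['t'],c['R'][2])
print(manip.sense())
E
```

```text
pics
side 424.8147288080466 [ 0.19778683 -0.72664006  0.85489464] [ 0.35041059  0.6455788  -0.67855761]
top 400.90758045259497 [ 0.42468882 -0.09661286  1.34061118] [ 0.09366276  0.0246762  -0.99529813]
{'time_s': 0.1, 'joints': array([ 1.29607987e+00,  2.64731867e-01,  1.60525351e+00,  8.57165680e-06,
        1.27367819e+00, -3.68776453e-02]), 'dq': array([ 6.39650822e-04, -6.87849996e-05, -5.23809970e-03, -1.10484509e-03,
       -1.11475646e-03, -1.64707750e-04]), 'joint_efforts': array([ 9.71314284e-05, -5.16700673e+01, -3.68591273e+01, -8.44368424e-05,
        6.23849861e-03,  3.15763407e-05]), 'eef_pos': array([0.15893571, 0.6557111 , 0.40344103]), 'ee_rot': array([-3.13952344e+00, -8.45385781e-05,  2.90375124e+00]), 'contact_force': array([ 0.13671068, -0.30663361,  0.73279379]), 'ft_torque': array([ 0.0250887 , -0.02412339,  0.01224455]), 'grasp_force': 0.0, 'grip_width': 0.999558521732086}
```

View pics/side0.png

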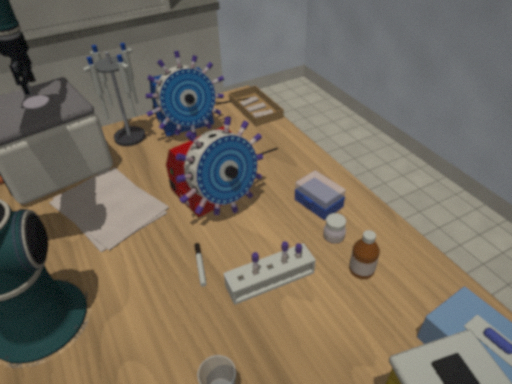

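View pics/top0.png

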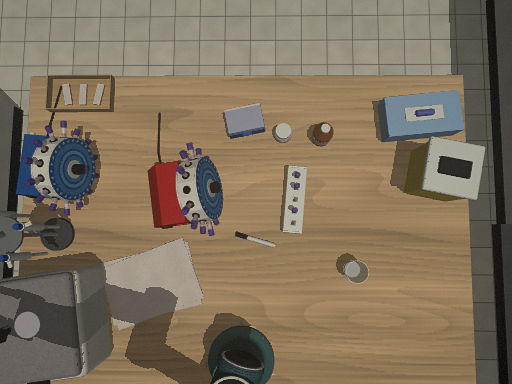

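The side view shows the rack at about (270,272), with caps near (255,257), (285,246) and (298,248), and the red mixer's drum at (222,170). In the top view the rack is at (294,200) and the drum at (205,190). I'll zoom in on both.

```bash
python3 - <<'E'
from h import *
L=lambda n:{k:v for k,v in np.load(f'pics/{n}.npz').items()}
a,b=L('side'),L('top')
def crop(c,x,y,w,h,s): return cv2.resize(c['image'][y:y+h,x:x+w,::-1],None,fx=s,fy=s,interpolation=cv2.INTER_CUBIC)
cv2.imwrite('pics/drum.png',np.hstack([crop(a,160,115,110,110,3.6),crop(b,140,135,110,110,3.6)]))
cv2.imwrite('pics/rack.png',np.hstack([crop(a,220,230,100,75,4),crop(b,250,160,100,75,4)]))
for n,c in(('side',a),('top',b)):
    hsv=cv2.cvtColor(c['image'],cv2.COLOR_RGB2HSV)
    m=((hsv[...,0]>115)&(hsv[...,0]<150)&(hsv[...,1]>70)).astype(np.uint8)
    k,_,st,ce=cv2.connectedComponentsWithStats(m)
    for i in range(1,k):
        if st[i,4]>7:
            ys,xs=np.where(_==i); P=np.array([world(c,x,y) for x,y in zip(xs,ys)])
            print(n,ce[i].round(1),st[i],np.median(P,0).round(3),P[:,2].max().round(3))
E
```

```text
side [176.5  53.8] [175  51   4   6  19] [0.599 0.559 0.284] 0.855
side [193.9  58. ] [192  56   5   5  18] [0.651 0.548 0.262] 0.269
side [160.4  62.5] [158  60   6   6  21] [0.543 0.56  0.269] 0.277
side [209.4  64.8] [207  63   5   5  17] [0.698 0.538 0.232] 0.237
side [151.1  78.3] [148  76   7   6  30] [0.5   0.553 0.229] 0.238
side [220.2  78.1] [218  76   5   5  16] [0.728 0.523 0.183] 0.188
side [148.9  95.2] [146  93   7   5  26] [0.48  0.542 0.179] 0.186
side [220.4  95.1] [219  94   4   3  11] [0.714 0.508 0.13 ] 0.134
side [149.7 112.5] [148 111   5   4  15] [0.468 0.528 0.127] 0.131
side [217.9 111.6] [216 111   4   3   8] [0.695 0.496 0.077] 0.079
side [226.9 120.1] [225 117   5   7  32] [0.576 0.148 0.266] 0.273
side [162.5 125.5] [160 123   7   6  24] [0.497 0.514 0.075] 0.084
side [208.1 124.8] [204 122   7   6  20] [0.652 0.492 0.035] 0.045
side [244.2 124.3] [242 122   6   6  26] [0.625 0.147 0.237] 0.244
side [176.9 131. ] [174 129   7   5  27] [0.54  0.503 0.044] 0.054
side [190.6 134.8] [186 130  10  10  64] [0.469 0.132 0.264] 0.274
side [257.5 136.5] [255 134 
[... 2210 characters left out ...]
   5   4  11] [0.536 0.5   0.041] 0.05
top [ 39.1 198.4] [ 35 194   9   9  50] [0.502 0.555 0.232] 0.24
top [ 52.4 206.7] [ 49 203   7   8  38] [0.48  0.544 0.183] 0.189
top [ 79.6 204.3] [ 77 202   6   6  27] [0.495 0.515 0.077] 0.087
top [185.  210.3] [182 207   7   8  40] [0.469 0.134 0.269] 0.276
top [ 66.1 211.9] [ 64 209   6   7  34] [0.467 0.531 0.128] 0.137
top [294.8 209.6] [293 208   5   5  19] [ 0.478 -0.169  0.114] 0.119
top [215.8 221.9] [213 219   6   6  22] [0.44  0.078 0.074] 0.081
top [193.7 224.4] [191 220   6   9  42] [0.431 0.119 0.228] 0.236
top [202.3 229.9] [200 227   6   7  35] [0.416 0.103 0.177] 0.184
top [210.7 232.2] [208 229   6   7  30] [0.409 0.086 0.122] 0.127
```

View pics/drum.png

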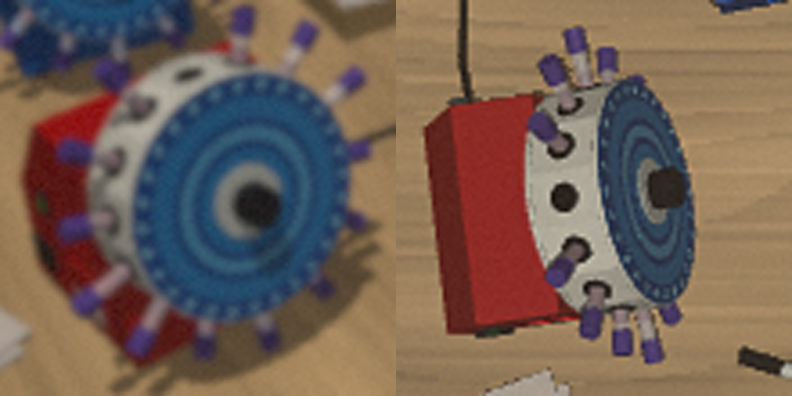

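View pics/rack.png

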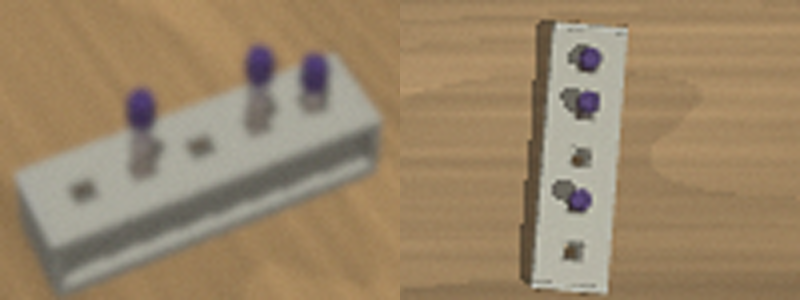

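Zooming in, the free socket is the black hole at about (212.2,135.8) in the side image and (186.4,189.7) in the top image. The short tube is in the end well at (297,174) top and (298,248) side; its cap is about 0.09 m high and the other two are about 0.118 m. The rack's row runs along world x. Next I'll work out the drum's geometry.

```bash
cat > drum.py <<'E'
from h import *
from scipy.optimize import least_squares
def tri(c1,p1,c2,p2):
    o1,d1=ray(c1,*p1);o2,d2=ray(c2,*p2);d1/=np.linalg.norm(d1);d2/=np.linalg.norm(d2)
    s=np.linalg.lstsq(np.c_[d1,-d2],o2-o1,rcond=None)[0]
    A,B=o1+s[0]*d1,o2+s[1]*d2
    return (A+B)/2,np.linalg.norm(A-B)
def cloud(c):
    v,u=np.mgrid[0:384,0:512]; z=c['depth']
    P=np.stack([(u-c['cx'])/c['fx']*z,(v-c['cy'])/c['fy']*z,z],-1)-c['t']
    return P@c['R']
def hole(c,u,v,r=7):
    u,v=round(u),round(v); g=c['image'][v-r:v+r+1,u-r:u+r+1].max(2)
    m=(g<0.5*(int(g.min())+int(np.percentile(g,80)))).astype(np.uint8)
    k,l,st,ce=cv2.connectedComponentsWithStats(m)
    i=min(range(1,k),key=lambda i:np.hypot(*(ce[i]-r))-(0.05*st[i,4])); return ce[i]+[u-r,v-r],st[i]
def plane(P):
    for _ in range(6):
        c=np.median(P,0) if _==0 else P.mean(0); n=np.linalg.svd(P-c,full_matrices=False)[2][2]; P=P[abs((P-c)@n)<(.01 if _<3 else .005)]
    return c,n*np.sign(n[1]),len(P)
E
python3 - <<'E'
from drum import *
L=lambda n:{k:v for k,v in np.load(f'pics/{n}.npz').items()}
a,b=L('side'),L('top')
ha,sa=hole(a,212.2,135.8);hb,sb=hole(b,186.4,189.7);print(ha,sa,hb,sb)
M,e=tri(a,ha,b,hb);print('mouth',M.round(4),e)
for c in(a,b):
    P=cloud(c);h=cv2.cvtColor(c['image'],cv2.COLOR_RGB2HSV)
    near=np.linalg.norm(P-[.54,.1,.15],axis=-1)<.17
    blue=near&(h[...,0]>95)&(h[...,0]<113)&(h[...,1]>110)&(P[...,2]>.06)
    cc,n,k=plane(P[blue]);print('axis',n.round(4),np.degrees(np.arcsin(n[2])),k,cc.round(3))
    red=(h[...,1]>150)&((h[...,0]<6)|(h[...,0]>174))&(np.linalg.norm(P-[.54,.2,.15],axis=-1)<.25)
    print('red',P[red].min(0).round(3),P[red].max(0).round(3))
    w=near&(h[...,1]<60)&(h[...,2]>120)&(P[...,2]>.05)
    W=P[w]; ex=np.cross(n,[0,0,1]);ex/=np.linalg.norm(ex);ez=np.cross(ex,n)
    Q=np.c_[W@ex,W@ez]
    r=least_squares(lambda p:np.linalg.norm(Q-p,axis=1)-.096,[np.array(cc)@ex,np.array(cc)@ez],loss='soft_l1',f_scale=.002)
    q=np.array([M@ex,M@ez])-r.x
    print('n white',len(W),'r mouth',np.linalg.norm(q),'lean deg',np.degrees(np.arctan2(q[0],q[1])), 'resid',np.median(abs(r.fun)))
    C=r.x[0]*ex+r.x[1]*ez+(M@n)*n; z=(q[0]*ex+q[1]*ez)/np.linalg.norm(q);print('drum C',C.round(4),'z',z.round(4))
# short tube cap
for c,p in((a,(298.4,247.6)),(b,(297,174))): print(onz(c,*p,.083))
# rack plate orientation (white top z~.052)
P=cloud(b);h=cv2.cvtColor(b['image'],cv2.COLOR_RGB2HSV)
m=(abs(P[...,2]-.052)<.008)&(h[...,1]<50)&(abs(P[...,0]-.52)<.14)&(abs(P[...,1]+.175)<.06)
W=P[m][:,:2].astype(np.float32);print('rack',cv2.minAreaRect(W),W.mean(0))
E
```

```text
[211.80952381 135.33333333] [ 4  5  7  4 21] [186.31372549 189.43137255] [ 4  3  8  8 51]
mouth [0.5269 0.1386 0.2419] 0.0011207759424661074
axis [-0.1457  0.9554 -0.2569] -14.88359706361024 2619 [0.536 0.086 0.162]
red [0.422 0.11  0.012] [0.6   0.257 0.25 ]
n white 693 r mouth 0.0961155905520039 lean deg -2.85837323164442 resid 0.0011263316532589829
drum C [0.5354 0.115  0.1491] z [-0.088   0.2461  0.9652]
axis [-0.1441  0.9547 -0.2604] -15.092334821312308 197 [0.535 0.09  0.183]
red [ 0.423  0.146 -0.004] [0.646 0.288 0.191]
n white 988 r mouth 0.09677399203649988 lean deg -3.355538072820418 resid 0.0014366211502850612
drum C [0.5363 0.1146 0.1486] z [-0.0967  0.2483  0.9639]
[ 0.59088271 -0.17907692  0.083     ]
[ 0.59273802 -0.17747692  0.083     ]
rack ((0.5171835422515869, -0.17175361514091492), (0.059847328811883926, 0.2157939374446869), 85.28846740722656) [ 0.5150835  -0.17124552]
```

```bash
python3 -m handwheel '{"offset":[[0,0,-0.15],[0,0,-0.15],[-0.0926,-0.1474,0],[-0.0926,-0.1474,0],[-0.0926,-0.1474,0],[-0.0926,-0.1474,0],[-0.0926,-0.1474,0],[-0.0926,-0.1474,0]],"delta_rot":[[0,0,-0.149],[0,0,-0.149],[0,0,0],[0,0,0],[0,0,0],[0,0,0],[0,0,0],[0,0,0]],"hand":[0,0,0,0,0,0,0,0]}' 70
python3 -m handwheel '{"offset":[[-0.0926,-0.1474,0],[-0.0926,-0.1474,0],[-0.0926,-0.1474,0],[-0.0926,-0.1474,0],[-0.0926,-0.1474,0],[-0.0926,-0.1474,0],[-0.0926,-0.1474,0],[-0.0926,-0.1474,0]],"delta_rot":[[0,0,0],[0,0,0],[0,0,0],[0,0,0],[0,0,0],[0,0,0],[0,0,0],[0,0,0]],"hand":[0,0,0,0,0,0,0,0]}'
python3 -m handwheel '{"offset":[[-0.0926,-0.1474,0],[-0.0926,-0.1474,0],[-0.0926,-0.1474,0],[-0.0926,-0.1474,0],[0,0,0.15],[0,0,0.15],[0,0,0.15],[0,0,0]],"delta_rot":[[0,0,0],[0,0,0],[0,0,0],[0,0,0],[0,0,0],[0,0,0],[0,0,0],[0,0,0]],"hand":[0,0,0,0,0,0,0,0]}'
```

```text
time_s: 1.1
eef_pos: [0.3038, 0.3763, 0.4942]
ee_rot: [-3.141, -0.0, 3.06]
contact_force: [0.9, 0.7, 0.1]
grip_width: 0.5
grasp_force: 0.0
time_s: 2.1
eef_pos: [0.4964, 0.0055, 0.4943]
ee_rot: [3.141, -0.0, 3.06]
contact_force: [1.0, 0.5, -0.9]
grip_width: 0.496
grasp_force: 0.0
time_s: 3.1
eef_pos: [0.5903, -0.1775, 0.3543]
ee_rot: [3.139, -0.01, 3.06]
contact_force: [-0.6, 0.5, 0.1]
grip_width: 0.501
grasp_force: 0.0
```

```bash
python3 - <<'E'
from drum import *
a=snap('side');b=snap('top');s=manip.sense();print(s['eef_pos'],s['ee_rot'])
def crop(c,x,y,w,h,s): return cv2.resize(c['image'][y:y+h,x:x+w,::-1],None,fx=s,fy=s,interpolation=cv2.INTER_CUBIC)
cv2.imwrite('pics/above.png',np.hstack([crop(a,240,150,100,110,4),crop(b,250,130,100,110,4)]))
E
```

```text
[ 0.5925592  -0.17816507  0.3601948 ] [ 3.14156170e+00 -2.80163775e-04  3.05990703e+00]
```

View pics/above.png

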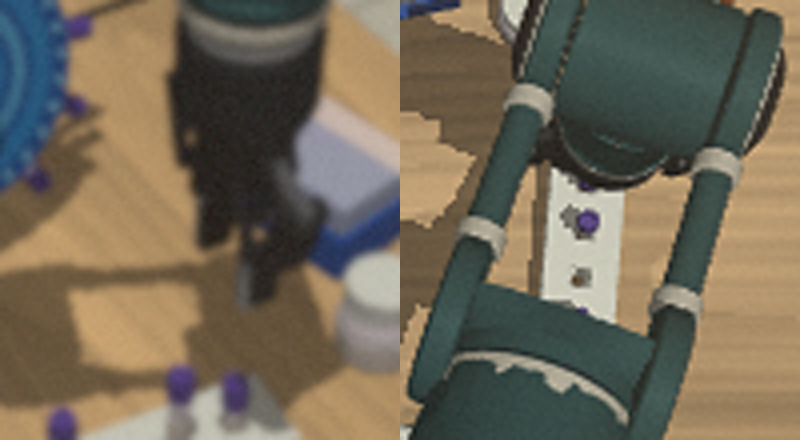

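The side view shows the fingertips at about crop (240,270), directly over the short cap at crop (235,390), and the tool readings agree. I'll go down and grip.

```bash
python3 -m handwheel '{"offset":[[0,0,0.138],[0,0,0.138],[0,0,0.138],[0,0,0],[0,0,0],[0,0,0],[0,0,0],[0,0,0]],"delta_rot":[[0,0,0],[0,0,0],[0,0,0],[0,0,0],[0,0,0],[0,0,0],[0,0,0],[0,0,0]],"hand":[0,0,0,0,-1,-1,-1,-1]}' 70
```

```text
time_s: 4.2
eef_pos: [0.5938, -0.1785, 0.2384]
ee_rot: [-3.141, 0.005, 3.06]
contact_force: [-0.2, 1.6, 6.4]
grip_width: 0.172
grasp_force: 68.6
```

```bash
python3 -m handwheel '{"offset":[[0,0,-0.1],[0,0,-0.1667],[0,0,-0.1667],[0,0,-0.1667],[0,0,-0.1667],[0,0,-0.1],[0,0,0],[0,0,0]],"delta_rot":[[0,0,0],[0,0,0],[0,0,0],[0,0,0],[0,0,0],[0,0,0],[0,0,0],[0,0,0]],"hand":[-1,-1,-1,-1,-1,-1,-1,-1]}' 70
python3 - <<'E'
from drum import *
a=snap('side');b=snap('top');s=manip.sense();print(s)
def crop(c,x,y,w,h,s): return cv2.resize(c['image'][y:y+h,x:x+w,::-1],None,fx=s,fy=s,interpolation=cv2.INTER_CUBIC)
u,v=map(int,proj(a,s['eef_pos']-[0,0,.19])); print(u,v)
cv2.imwrite('pics/lift.png',np.hstack([crop(a,u-40,v-45,80,90,5),crop(b,250,130,80,90,5)]))
E
```

```text
time_s: 5.2
eef_pos: [0.592, -0.178, 0.4946]
ee_rot: [3.141, -0.001, 3.06]
contact_force: [-0.2, -0.4, -0.7]
grip_width: 0.166
grasp_force: 68.6
{'time_s': 5.3, 'joints': array([-3.32428821e-01,  1.16909887e-01,  1.61602443e+00, -1.14511610e-05,
        1.41235079e+00, -1.82144853e+00]), 'dq': array([-0.00047462,  0.00714125, -0.00085455, -0.0003611 ,  0.00057847,
       -0.00145994]), 'joint_efforts': array([ 6.19613944e-03, -4.55852437e+01, -3.87494087e+01, -9.75530420e-04,
        4.92180334e-03,  5.18408740e-06]), 'eef_pos': array([ 0.59193771, -0.17802103,  0.49322372]), 'ee_rot': array([ 3.14068774, -0.00357987,  3.05981949]), 'contact_force': array([ 0.31749375, -0.48953304,  0.35457673]), 'ft_torque': array([ 0.05949815, -0.00086408,  0.02127288]), 'grasp_force': 68.6473023891449, 'grip_width': 0.16978265182852456}
302 175
```

View pics/lift.png

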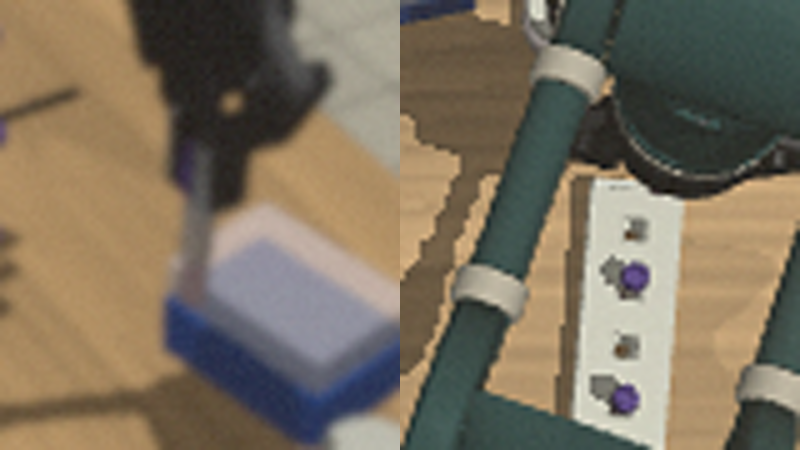

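The side crop shows the tube held and hanging straight from the fingers, its tip near image px (300,190). The top crop shows the short tube's well empty and the tall tubes undisturbed. Next I'll work out the approach.

```bash
cat > plan.py <<'E'
from drum import *
from scipy.spatial.transform import Rotation as Ro
M=np.array([.5269,.1386,.2419]); n=np.array([-.1452,.9552,-.2583]); n/=np.linalg.norm(n)
z=np.array([-.0923,.2472,.9642]); z-=n*(z@n); z/=np.linalg.norm(z)
RT=np.c_[np.cross(n,-z),n,-z]
def goto(h,tl=.227,s=None):
    "tube tip h above the mouth; tl = TCP to tip"
    s=s or manip.sense(); R=Ro.from_euler('xyz',s['ee_rot']).as_matrix()
    rv=Ro.from_matrix(R.T@RT).as_rotvec(degrees=True)/30
    D=M+z*(h+tl)-s['eef_pos']
    print('turn',rv.round(4),'shift in present axes',(R.T@D/.3).round(4),'in final axes',(RT.T@D/.3).round(4),'target',M+z*(h+tl))
E
python3 - <<'E'
from plan import *
goto(.045);print(RT)
E
```

```text
turn [ 0.4872 -0.167  -0.4544] shift in present axes [ 0.4041  1.2504 -0.0343] in final axes [ 0.0844  1.2559 -0.379 ] target [0.50180446 0.20573835 0.50428646]
[[-0.98509335 -0.14518483  0.09226301]
 [-0.16388248  0.95510021 -0.24683217]
 [-0.05228414 -0.25827302 -0.96465611]]
```

```bash
python3 -m handwheel '{"offset":[[0,0,-0.1333],[0,0,-0.1333],[0.0505,0.1563,0],[0.0505,0.1563,0],[0.0505,0.1563,0],[0.0505,0.1563,0],[0.0505,0.1563,0],[0.0505,0.1563,0]],"delta_rot":[[0,0,0],[0,0,0],[0,0,0],[0,0,0],[0,0,0],[0,0,0],[0,0,0],[0,0,0]],"hand":[-1,-1,-1,-1,-1,-1,-1,-1]}' 70
python3 -m handwheel '{"offset":[[0.0505,0.1563,0],[0.0505,0.1563,0],[0,0,0],[0,0,0],[0,0,0],[0,0,0],[0,0,0],[0,0,0]],"delta_rot":[[0,0,0],[0,0,0],[0.1218,-0.0418,-0.1136],[0.1218,-0.0418,-0.1136],[0.1218,-0.0418,-0.1136],[0.1218,-0.0417,-0.1136],[0,0,0],[0,0,0]],"hand":[-1,-1,-1,-1,-1,-1,-1,-1]}'
python3 -c "
from plan import *
goto(.04)"
```

```text
time_s: 6.3
eef_pos: [0.5242, 0.1111, 0.5735]
ee_rot: [-3.141, -0.003, 3.06]
contact_force: [0.2, -0.5, 0.1]
grip_width: 0.167
grasp_force: 68.6
time_s: 7.3
eef_pos: [0.5022, 0.2057, 0.5744]
ee_rot: [-2.879, 0.054, -2.978]
contact_force: [-0.3, -0.1, -0.0]
grip_width: 0.173
grasp_force: 68.8
turn [-0.002   0.0023 -0.0021] shift in present axes [0.0139 0.0609 0.242 ] in final axes [0.0135 0.0607 0.2421] target [0.50226578 0.20450419 0.49946318]
```

```bash
python3 -m handwheel '{"offset":[[0.0069,0.0304,0],[0.007,0.0305,0],[0,0,0.08],[0,0,0.081],[0,0,0.081],[0,0,0],[0,0,0],[0,0,0]],"delta_rot":[[0,0,0],[0,0,0],[0,0,0],[0,0,0],[0,0,0],[0,0,0],[0,0,0],[0,0,0]],"hand":[-1,-1,-1,-1,-1,-1,-1,-1]}' 70
python3 - <<'E'
from plan import *
a=snap('side');b=snap('top');goto(.04)
def crop(c,x,y,w,h,s): return cv2.resize(c['image'][y:y+h,x:x+w,::-1],None,fx=s,fy=s,interpolation=cv2.INTER_CUBIC)
u,v=map(int,proj(a,M)); print(u,v,proj(b,M))
ims=[crop(a,u-40,v-65,80,90,6)]
for w,l in((a,'a'),):
  for h in(0,.04,.112,.122): print(l,h,((np.array(proj(a,M+z*h))-[u-40,v-65])*6).round(0))
cv2.imwrite('pics/pre.png',ims[0])
E
```

```text
time_s: 8.3
eef_pos: [0.5026, 0.2048, 0.5021]
ee_rot: [-2.879, 0.058, -2.976]
contact_force: [-1.1, 0.3, 0.1]
grip_width: 0.168
grasp_force: 68.8
turn [-0.0022  0.01   -0.0021] shift in present axes [0.0014 0.0016 0.0077] in final axes [0.0014 0.0016 0.0077] target [0.50226578 0.20450419 0.49946318]
212 135 (np.float64(186.24311949690593), np.float64(189.62652735737774))
a 0 [240. 392.]
a 0.04 [213. 306.]
a 0.112 [162. 142.]
a 0.122 [155. 118.]
```

View pics/pre.png

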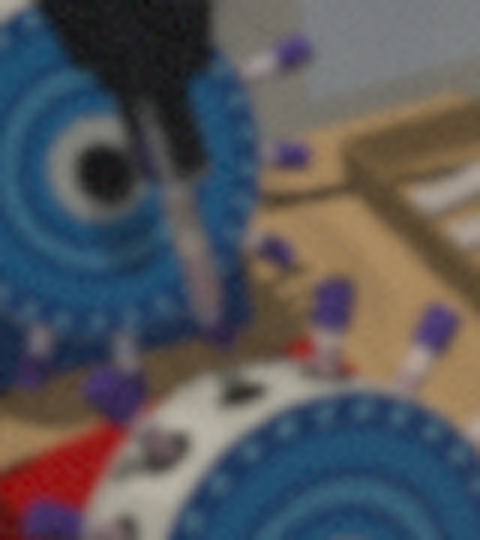

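In the side crop the tube's tip is at about (208,318), where (213,306) was expected, and the hole is at (240,390). The tube seems to hang a few degrees off the socket line, so I'll measure that from depth.

```bash
cat > tube.py <<'E'
from plan import *
def tube(a,lo,hi,M=M):
    P=cloud(a); Q=(P-M)@np.c_[np.cross(n,z),n,z]   # mouth frame
    m=(np.hypot(Q[...,0],Q[...,1])<.02)&(Q[...,2]>lo)&(Q[...,2]<hi)
    o=-a['R'].T@a['t']; v=(o-M)@np.c_[np.cross(n,z),n]; v/=np.linalg.norm(v)  # view dir in mouth xy
    w=np.array([-v[1],v[0]])
    print('view dir xy',v.round(2),'lateral axis',w.round(2))
    for h in np.arange(lo,hi,.006):
        k=m&(Q[...,2]>=h)&(Q[...,2]<h+.006)
        if k.sum()>2:
            q=Q[k]; print(round(h+.003,4),k.sum(),'lat mm',(1e3*np.array([(q[:,:2]@w).min(),(q[:,:2]@w).mean(),(q[:,:2]@w).max()])).round(1),'front', (1e3*np.percentile(q[:,:2]@v,70)).round(1))
E
python3 - <<'E'
from tube import *
a={k:v for k,v in np.load('pics/side.npz').items()}
tube(a,.025,.115)
E
```

```text
view dir xy [-0.42 -0.91] lateral axis [ 0.91 -0.42]
0.04 6 lat mm [-6.8 -2.7  1.8] front 4.6
0.046 11 lat mm [-9.4 -3.8  2.6] front 5.2
0.052 11 lat mm [-8.6 -2.5  3.2] front 5.3
0.058 13 lat mm [-9.4 -3.6  2.3] front 6.7
0.064 10 lat mm [-7.9 -2.8  3. ] front 6.3
0.07 14 lat mm [-8.8 -3.1  2.8] front 6.8
0.076 13 lat mm [-8.9 -2.9  3.6] front 6.9
0.082 12 lat mm [-9.  -2.5  3.4] front 5.5
0.088 14 lat mm [-8.3 -2.4  3.3] front 6.4
0.094 10 lat mm [-9.1 -3.4  7. ] front 7.6
0.1 23 lat mm [-15.5  -1.1  13.8] front 12.8
0.106 31 lat mm [-16.4  -1.8  14.5] front 16.7
0.112 25 lat mm [-16.4  -3.6  14.3] front 16.1
```

```bash
python3 -m handwheel '{"offset":[[-0.009,-0.0042,0],[0,0,0.03],[0,0,0.03],[0,0,0.03],[0,0,0],[0,0,0],[0,0,0],[0,0,0]],"delta_rot":[[0,0,0],[0,0,0],[0,0,0],[0,0,0],[0,0,0],[0,0,0],[0,0,0],[0,0,0]],"hand":[-1,-1,-1,-1,-1,-1,-1,-1]}' 70
python3 - <<'E'
from tube import *
a=snap('side');goto(.0);tube(a,.004,.07)
def crop(c,x,y,w,h,s): return cv2.resize(c['image'][y:y+h,x:x+w,::-1],None,fx=s,fy=s,interpolation=cv2.INTER_CUBIC)
cv2.imwrite('pics/pre2.png',crop(a,180,90,60,60,9))
s=manip.sense();print((RT.T@s['contact_force']).round(2))
E
```

```text
time_s: 9.4
eef_pos: [0.5079, 0.197, 0.4754]
ee_rot: [-2.878, 0.056, -2.977]
contact_force: [0.6, 0.4, 0.1]
grip_width: 0.168
grasp_force: 68.8
turn [-0.003   0.0073 -0.0015] shift in present axes [0.0103 0.0058 0.0478] in final axes [0.0101 0.0058 0.0478] target [0.5059563  0.1946309  0.46087694]
view dir xy [-0.42 -0.91] lateral axis [ 0.91 -0.42]
0.013 7 lat mm [-6.5 -0.6  4. ] front 5.8
0.019 10 lat mm [-5.7  0.2  5.5] front 6.4
0.025 11 lat mm [-6.6 -1.4  4.5] front 9.5
0.031 13 lat mm [-6.7 -0.5  5.3] front 7.4
0.037 13 lat mm [-6.9 -0.5  5.9] front 6.9
0.043 12 lat mm [-6.1 -0.7  5. ] front 6.3
0.049 12 lat mm [-7.  -0.7  5.7] front 7.1
0.055 11 lat mm [-5.4  0.4  6.3] front 6.1
0.061 14 lat mm [-6.3 -0.7  4.6] front 8.6
0.067 11 lat mm [-8.1  1.3 13.8] front 12.3
[ 1.45 -0.52  0.1 ]
```

View pics/pre2.png

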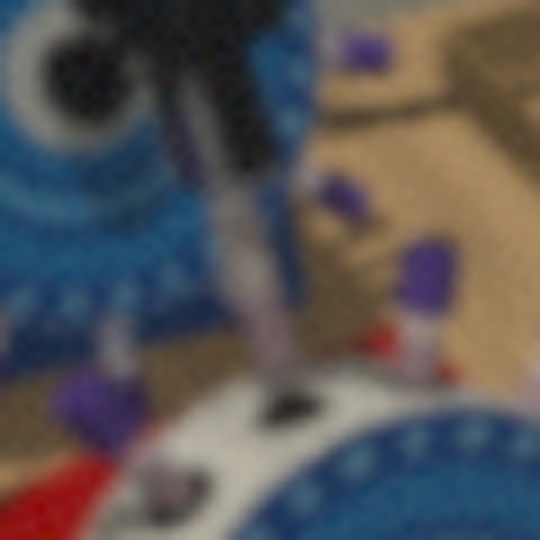

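The picture shows the tip at about (272,372), just above the dark mouth at (293,403), and lined up with it to about 0.5 mm. I'll enter slowly.

```bash
cat > f.py <<'E'
from plan import *
s=manip.sense(); d=(M-s['eef_pos'])@RT
print('force tool xyz',(RT.T@s['contact_force']).round(2),'torque',(RT.T@s['ft_torque']).round(2),'off mm x,y',(1e3*d[:2]).round(1),'depth mm',(231-1e3*d[2]).round(2),'grip',s['grip_width'].round(3),'t',s['time_s'])
E
python3 -m handwheel '{"offset":[[-0.0015,-0.0007,0.007],[0,0,0.007],[0,0,0.007],[0,0,0.007],[0,0,0.007],[0,0,0.007],[0,0,0.007],[0,0,0]],"delta_rot":[[0,0,0],[0,0,0],[0,0,0],[0,0,0],[0,0,0],[0,0,0],[0,0,0],[0,0,0]],"hand":[-1,-1,-1,-1,-1,-1,-1,-1]}' 70; python3 f.py
python3 -m handwheel '{"offset":[[0,0,0.003],[0,0,0.003],[0,0,0.003],[0,0,0],[0,0,0],[0,0,0],[0,0,0],[0,0,0]],"delta_rot":[[0,0,0],[0,0,0],[0,0,0],[0,0,0],[0,0,0],[0,0,0],[0,0,0],[0,0,0]],"hand":[-1,-1,-1,-1,-1,-1,-1,-1]}' 70; python3 f.py
```

```text
time_s: 10.45
eef_pos: [0.5097, 0.1933, 0.4605]
ee_rot: [-2.879, 0.055, -2.977]
contact_force: [0.0, 1.4, -0.9]
grip_width: 0.168
grasp_force: 68.8
time_s: 11.45
eef_pos: [0.51, 0.1926, 0.4583]
ee_rot: [-2.879, 0.056, -2.977]
contact_force: [-0.7, 4.5, 0.3]
grip_width: 0.172
grasp_force: 69.0Traceback (most recent call last):
  File "f.py", line 3, in <module>
    print('force tool xyz',(RT.T@s['contact_force']).round(2),'torque',(RT.T@s['ft_torque']).round(2),'off mm x,y',(1e3*d[:2]).round(1),'depth mm',(231-1e3*d[2]).round(2),'grip',s['grip_width'].round(3),'t',s['time_s'])
                                                                                                                                                                                  ^^^^^^^^^^^^^^^^^^^^^
AttributeError: 'float' object has no attribute 'round'
Traceback (most recent call last):
  File "f.py", line 3, in <module>
    print('force tool xyz',(RT.T@s['contact_force']).round(2),'torque',(RT.T@s['ft_torque']).round(2),'off mm x,y',(1e3*d[:2]).round(1),'depth mm',(231-1e3*d[2]).round(2),'grip',s['grip_width'].round(3),'t',s['time_s'])
                                                                                                                                                                                  ^^^^^^^^^^^^^^^^^^^^^
AttributeError: 'float' object has no attribute 'round'
```

```bash
sed -i "s/s\['grip_width'\].round(3)/s['grip_width']/; s/231-1e3\*d\[2\]/1e3*d[2]*-1+231/" f.py; python3 f.py
python3 -m handwheel '{"offset":[[0,0.004,0],[0,0,0],[0,0,0],[0,0,0],[0,0,0],[0,0,0],[0,0,0],[0,0,0]],"delta_rot":[[0,0,0],[0,0,0],[0,0,0],[0,0,0],[0,0,0],[0,0,0],[0,0,0],[0,0,0]],"hand":[-1,-1,-1,-1,-1,-1,-1,-1]}' 70; python3 f.py
```

```text
force tool xyz [-0.07  4.32 -1.47] torque [-1.09  0.02  0.02] off mm x,y [3.5 1.9] depth mm 7.35 grip 0.17154876771963895 t 11.45
time_s: 12.45
eef_pos: [0.5098, 0.1936, 0.4579]
ee_rot: [-2.878, 0.055, -2.977]
contact_force: [0.5, 0.2, -0.1]
grip_width: 0.17
grasp_force: 68.8
force tool xyz [-0.49  0.15  0.11] torque [-0.15  0.02  0.04] off mm x,y [3.4 0.8] depth mm 7.47 grip 0.16956366724019442 t 12.45
```

```bash
python3 -m handwheel '{"offset":[[0,0.0025,0],[0,0,0.0055],[0,0,0.0055],[0,0,0.0055],[0,0,0.0055],[0,0,0],[0,0,0],[0,0,0]],"delta_rot":[[0,0,0],[0,0,0],[0,0,0],[0,0,0],[0,0,0],[0,0,0],[0,0,0],[0,0,0]],"hand":[-1,-1,-1,-1,-1,-1,-1,-1]}' 70 >/dev/null; python3 f.py
```

```text
force tool xyz [ 0.48  1.3  -5.64] torque [-0.48  0.2  -0.02] off mm x,y [ 3.6 -0.1] depth mm 13.54 grip 0.17172387729558913 t 13.45
```

```bash
python3 -m handwheel '{"offset":[[0,0,0.0045],[0,0,0.0045],[0,0,0.0045],[0,0,0.0045],[0,0,0.0045],[0,0,0.0045],[0,0,0],[0,0,0]],"delta_rot":[[0,0,0],[0,0,0],[0,0,0],[0,0,0],[0,0,0],[0,0,0],[0,0,0],[0,0,0]],"hand":[-1,-1,-1,-1,-1,-1,-1,-1]}' 70 >/dev/null; python3 f.py
```

```text
force tool xyz [ 1.47  0.2  -7.14] torque [-0.33  0.23  0.05] off mm x,y [3.8 0.2] depth mm 20.97 grip 0.1696600979342627 t 14.45
```

```bash
cat >> f.py <<'E'
import sys
if len(sys.argv)>1:
    f=[]
    for _ in range(3): f.append((RT.T@manip.sense()['contact_force'])[2]); manip.read_camera('side')
    print('mean fz',np.mean(f).round(2),np.round(f,1)); sys.exit(int(-np.mean(f)>float(sys.argv[1])))
E
python3 -m handwheel '{"offset":[[0.001,0,0.002],[0,0,0.002],[0,0,0.002],[0,0,0.002],[0,0,0.002],[0,0,0.002],[0,0,0.002],[0,0,0.002]],"delta_rot":[[0,0,0],[0,0,0],[0,0,0],[0,0,0],[0,0,0],[0,0,0],[0,0,0],[0,0,0]],"hand":[-1,-1,-1,-1,-1,-1,-1,-1]}' 70 >/dev/null; python3 f.py 9 && python3 -m handwheel '{"offset":[[0,0,0.0004],[0,0,0.0004],[0,0,0.0004],[0,0,0.0004],[0,0,0.0004],[0,0,0.0004],[0,0,0.0004],[0,0,0.0004]],"delta_rot":[[0,0,0],[0,0,0],[0,0,0],[0,0,0],[0,0,0],[0,0,0],[0,0,0],[0,0,0]],"hand":[-1,-1,-1,-1,-1,-1,-1,-1]}' 70 >/dev/null && python3 f.py 9
```

```text
force tool xyz [  2.28   0.89 -10.78] torque [-0.36  0.22  0.02] off mm x,y [3.7 0.3] depth mm 25.17 grip 0.17005655739876066 t 15.45
mean fz -9.33 [-10.8  -8.3  -8.9]
```

```bash
python3 -m handwheel '{"offset":[[0,0,0.0004],[0,0,0.0004],[0,0,0.0004],[0,0,0.0004],[0,0,0.0004],[0,0,0.0004],[0,0,0.0004],[0,0,0.0004]],"delta_rot":[[0,0,0],[0,0,0],[0,0,0],[0,0,0],[0,0,0],[0,0,0],[0,0,0],[0,0,0]],"hand":[-1,-1,-1,-1,-1,-1,-1,-1]}' 70 >/dev/null ; python3 f.py 10
```

```text
force tool xyz [  2.07   1.72 -10.89] torque [-0.35  0.27 -0.  ] off mm x,y [3.7 0.3] depth mm 25.86 grip 0.1737690180586225 t 16.6
mean fz -10.18 [-10.9 -10.2  -9.4]
```

```bash
python3 -m handwheel '{"offset":[[0,0,0.0004],[0,0,0.0004],[0,0,0.0004],[0,0,0.0004],[0,0,0.0004],[0,0,0.0004],[0,0,0.0004],[0,0,0.0004]],"delta_rot":[[0,0,0],[0,0,0],[0,0,0],[0,0,0],[0,0,0],[0,0,0],[0,0,0],[0,0,0]],"hand":[-1,-1,-1,-1,-1,-1,-1,-1]}' 70 >/dev/null ; python3 f.py 12 && python3 -m handwheel '{"offset":[[0,0,0.0004],[0,0,0.0004],[0,0,0.0004],[0,0,0.0004],[0,0,0.0004],[0,0,0.0004],[0,0,0.0004],[0,0,0.0004]],"delta_rot":[[0,0,0],[0,0,0],[0,0,0],[0,0,0],[0,0,0],[0,0,0],[0,0,0],[0,0,0]],"hand":[-1,-1,-1,-1,-1,-1,-1,-1]}' 70 >/dev/null && python3 f.py 12
```

```text
force tool xyz [ 1.12  1.87 -9.82] torque [-0.3   0.26 -0.  ] off mm x,y [3.7 0.3] depth mm 26.94 grip 0.16920356224217797 t 17.75
mean fz -9.54 [-9.8 -9.6 -9.2]
force tool xyz [ 0.71  0.95 -9.38] torque [-0.42  0.29 -0.04] off mm x,y [3.7 0.2] depth mm 27.99 grip 0.16903198928304874 t 18.9
mean fz -8.89 [-9.4 -9.  -8.3]
```

```bash
python3 -m handwheel '{"offset":[[0,0,0.0004],[0,0,0.0004],[0,0,0.0004],[0,0,0.0004],[0,0,0.0004],[0,0,0.0004],[0,0,0.0004],[0,0,0.0004]],"delta_rot":[[0,0,0],[0,0,0],[0,0,0],[0,0,0],[0,0,0],[0,0,0],[0,0,0],[0,0,0]],"hand":[-1,-1,-1,-1,-1,-1,-1,-1]}' 70 >/dev/null ; python3 f.py 11.3 && python3 -m handwheel '{"offset":[[0,0,0.0004],[0,0,0.0004],[0,0,0.0004],[0,0,0.0004],[0,0,0.0004],[0,0,0.0004],[0,0,0.0004],[0,0,0.0004]],"delta_rot":[[0,0,0],[0,0,0],[0,0,0],[0,0,0],[0,0,0],[0,0,0],[0,0,0],[0,0,0]],"hand":[-1,-1,-1,-1,-1,-1,-1,-1]}' 70 >/dev/null && python3 f.py 11.3 && python3 -m handwheel '{"offset":[[0,0,0.0004],[0,0,0.0004],[0,0,0.0004],[0,0,0.0004],[0,0,0.0004],[0,0,0.0004],[0,0,0.0004],[0,0,0.0004]],"delta_rot":[[0,0,0],[0,0,0],[0,0,0],[0,0,0],[0,0,0],[0,0,0],[0,0,0],[0,0,0]],"hand":[-1,-1,-1,-1,-1,-1,-1,-1]}' 70 >/dev/null && python3 f.py 11.3 && python3 -m handwheel '{"offset":[[0,0,0.0004],[0,0,0.0004],[0,0,0.0004],[0,0,0.0004],[0,0,0.0004],[0,0,0.0004],[0,0,0.0004],[0,0,0.0004]],"delta_rot":[[0,0,0],[0,0,0],[0,0,0],[0,0,0],[0,0,0],[0,0,0],[0,0,0],[0,0,0]],"hand":[-1,-1,-1,-1,-1,-1,-1,-1]}' 70 >/dev/null && python3 f.py 11.3
```

```text
force tool xyz [ 0.64  0.63 -7.34] torque [-0.33  0.32 -0.03] off mm x,y [3.7 0.2] depth mm 28.82 grip 0.16591745472926514 t 20.05
mean fz -7.66 [-7.3 -7.5 -8.2]
force tool xyz [ 1.77  1.06 -9.14] torque [-0.38  0.29 -0.04] off mm x,y [3.7 0.2] depth mm 29.94 grip 0.17249777951107859 t 21.2
mean fz -9.38 [-9.1 -9.6 -9.4]
force tool xyz [ 1.72  0.58 -9.9 ] torque [-0.36  0.35  0.  ] off mm x,y [3.7 0.2] depth mm 30.74 grip 0.17101808832911283 t 22.35
mean fz -9.93 [ -9.9 -10.2  -9.7]
force tool xyz [  1.55   1.68 -10.19] torque [-0.35  0.31 -0.03] off mm x,y [3.7 0.2] depth mm 31.64 grip 0.1746864589469855 t 23.5
mean fz -10.25 [-10.2 -10.3 -10.3]
```

```bash
python3 -m handwheel '{"offset":[[0,0,0.0004],[0,0,0.0004],[0,0,0.0004],[0,0,0.0004],[0,0,0.0004],[0,0,0.0004],[0,0,0.0004],[0,0,0.0004]],"delta_rot":[[0,0,0],[0,0,0],[0,0,0],[0,0,0],[0,0,0],[0,0,0],[0,0,0],[0,0,0]],"hand":[-1,-1,-1,-1,-1,-1,-1,-1]}' 70 >/dev/null ; python3 f.py 11.5 && python3 -m handwheel '{"offset":[[0,0,0.0004],[0,0,0.0004],[0,0,0.0004],[0,0,0.0004],[0,0,0.0004],[0,0,0.0004],[0,0,0.0004],[0,0,0.0004]],"delta_rot":[[0,0,0],[0,0,0],[0,0,0],[0,0,0],[0,0,0],[0,0,0],[0,0,0],[0,0,0]],"hand":[-1,-1,-1,-1,-1,-1,-1,-1]}' 70 >/dev/null && python3 f.py 11.5 && python3 -m handwheel '{"offset":[[0,0,0.0004],[0,0,0.0004],[0,0,0.0004],[0,0,0.0004],[0,0,0.0004],[0,0,0.0004],[0,0,0.0004],[0,0,0.0004]],"delta_rot":[[0,0,0],[0,0,0],[0,0,0],[0,0,0],[0,0,0],[0,0,0],[0,0,0],[0,0,0]],"hand":[-1,-1,-1,-1,-1,-1,-1,-1]}' 70 >/dev/null && python3 f.py 11.5 && python3 -m handwheel '{"offset":[[0,0,0.0004],[0,0,0.0004],[0,0,0.0004],[0,0,0.0004],[0,0,0.0004],[0,0,0.0004],[0,0,0.0004],[0,0,0.0004]],"delta_rot":[[0,0,0],[0,0,0],[0,0,0],[0,0,0],[0,0,0],[0,0,0],[0,0,0],[0,0,0]],"hand":[-1,-1,-1,-1,-1,-1,-1,-1]}' 70 >/dev/null && python3 f.py 11.5
```

```text
force tool xyz [  1.84   2.21 -12.13] torque [-0.38  0.47 -0.01] off mm x,y [3.8 0.3] depth mm 32.17 grip 0.16762205711743572 t 24.65
mean fz -11.6 [-12.1 -11.6 -11.1]
```

```bash
python3 -m handwheel '{"offset":[[0,0,0.0002],[0,0,0.0002],[0,0,0.0002],[0,0,0.0002],[0,0,0.0002],[0,0,0.0002],[0,0,0.0002],[0,0,0.0002]],"delta_rot":[[0,0,0],[0,0,0],[0,0,0],[0,0,0],[0,0,0],[0,0,0],[0,0,0],[0,0,0]],"hand":[-1,-1,-1,-1,-1,-1,-1,-1]}' 70 >/dev/null ; python3 f.py 12
```

```text
force tool xyz [  2.61   0.02 -12.65] torque [-0.38  0.5  -0.03] off mm x,y [3.8 0.3] depth mm 32.21 grip 0.1689731300175368 t 25.8
mean fz -12.93 [-12.7 -13.4 -12.7]
```

```bash
python3 -m handwheel '{"offset":[[0.0013,0,0.0002],[0,0,0.0002],[0,0,0.0002],[0,0,0.0002],[0,0,0.0002],[0,0,0.0002],[0,0,0.0002],[0,0,0.0002]],"delta_rot":[[0,0,0],[0,0,0],[0,0,0],[0,0,0],[0,0,0],[0,0,0],[0,0,0],[0,0,0]],"hand":[-1,-1,-1,-1,-1,-1,-1,-1]}' 70 >/dev/null ; python3 f.py 12
```

```text
force tool xyz [  1.85   1.95 -13.19] torque [-0.32  0.42 -0.02] off mm x,y [3.6 0.3] depth mm 32.55 grip 0.16949074203368994 t 26.95
mean fz -12.92 [-13.2 -12.2 -13.4]
```

```bash
python3 -m handwheel '{"offset":[[0.0005,0,0.0002],[0,0,0.0002],[0,0,0.0002],[0,0,0.0002],[0,0,0.0002],[0,0,0.0002],[0,0,0.0002],[0,0,0.0002]],"delta_rot":[[0,0,0],[0,0,0],[0,0,0],[0,0,0],[0,0,0],[0,0,0],[0,0,0],[0,0,0]],"hand":[-1,-1,-1,-1,-1,-1,-1,-1]}' 70 >/dev/null ; python3 f.py 12
```

```text
force tool xyz [  2.17   0.48 -14.48] torque [-0.36  0.42  0.  ] off mm x,y [3.5 0.4] depth mm 32.68 grip 0.17110572236784236 t 28.1
mean fz -14.77 [-14.5 -14.7 -15.1]
```

The force is now about 5 N above the 9.5–10 N drag, and the tube advanced only about 1 mm while that built up, so it's bedded. I'll let go, back straight out and take a look.

```bash
python3 -m handwheel '{"offset":[[0,0,0],[0,0,0],[0,0,0],[0,0,0],[0,0,0],[0,0,-0.05],[0,0,-0.1],[0,0,-0.15]],"delta_rot":[[0,0,0],[0,0,0],[0,0,0],[0,0,0],[0,0,0],[0,0,0],[0,0,0],[0,0,0]],"hand":[-0.2,-0.2,-0.2,-0.2,-0.2,-0.2,-0.2,-0.2]}' 70 && python3 -m handwheel '{"offset":[[0,0,-0.15],[0,0,-0.15],[0,0,-0.1],[0,0,0],[0,0,0],[0,0,0],[0,0,0],[0,0,0]],"delta_rot":[[0,0,0],[0,0,0],[0,0,0],[0,0,0],[0,0,0],[0,0,0],[0,0,0],[0,0,0]],"hand":[-0.2,-0.2,-0.2,-0.2,-0.2,-0.2,-0.2,-0.2]}'
python3 - <<'E'
from tube import *
a=snap('side');tube(a,.006,.07); b=snap('top')
def crop(c,x,y,w,h,s): return cv2.resize(c['image'][y:y+h,x:x+w,::-1],None,fx=s,fy=s,interpolation=cv2.INTER_CUBIC)
cv2.imwrite('pics/end.png',np.hstack([crop(a,170,85,80,80,5),crop(b,150,140,80,80,5)]))
P=cloud(a);h=cv2.cvtColor(a['image'],cv2.COLOR_RGB2HSV);Q=(P-M)@np.c_[np.cross(n,z),n,z]
k=(h[...,0]>115)&(h[...,0]<150)&(h[...,1]>70)&(np.hypot(Q[...,0],Q[...,1])<.02)&(Q[...,2]<.08)
print('cap h',np.percentile(Q[k][:,2],[2,10,50,90,98]).round(4),k.sum())
E
```

```text
time_s: 29.25
eef_pos: [0.5026, 0.2096, 0.5174]
ee_rot: [-2.878, 0.053, -2.977]
contact_force: [0.0, -0.1, 0.4]
grip_width: 0.397
grasp_force: 0.0
time_s: 30.25
eef_pos: [0.4916, 0.2391, 0.6318]
ee_rot: [-2.878, 0.054, -2.977]
contact_force: [-0.5, 0.2, 0.2]
grip_width: 0.394
grasp_force: 0.0
view dir xy [-0.42 -0.91] lateral axis [ 0.91 -0.42]
0.009 12 lat mm [-6.3  0.1  5.6] front 4.7
0.015 10 lat mm [-6.5 -1.3  4.7] front 4.7
0.021 13 lat mm [-6.6 -0.3  5.5] front 4.9
0.027 11 lat mm [-7.5 -1.   5.3] front 5.7
0.033 14 lat mm [-8.4 -0.3  7.5] front 5.3
0.039 14 lat mm [-7.6  0.1  8.3] front 7.0
0.045 20 lat mm [-8.5  0.3  8.1] front 7.1
0.051 11 lat mm [-6.9 -1.2  6.5] front 3.7
cap h [-0.235  -0.2298  0.0382  0.0482  0.0493] 71
```

View pics/end.png

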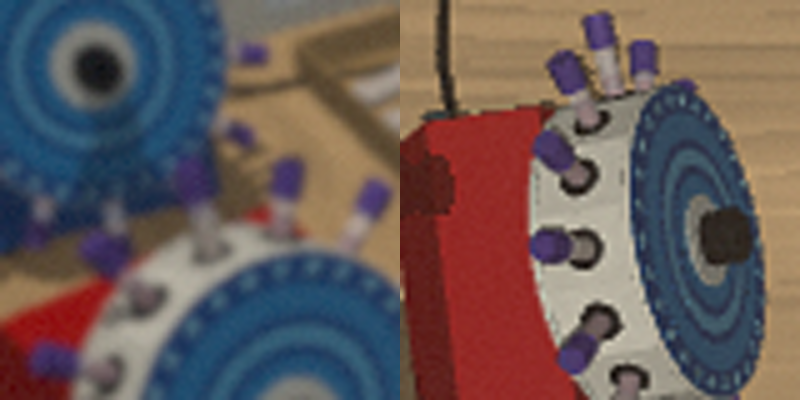

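The end view shows the tube upright in the formerly free socket, at crop (205,210) in the side view and (570,248) in the top view. Its cap top is about 50 mm out, so the tip is about 32 mm deep, which matches what I felt. The socket hasn't moved in the image, so the drum hasn't turned.

```bash
python3 -c "
from cell import manip
print(manip.hand_in())"
```

```text
the job is handed in; nothing more can be done
None
```

The short tube is in the mixer's free socket, about 32 mm deep and pressed onto the cushion with about 5 N above the grips' drag. I let go, the drum hadn't turned, and the job was handed in at about 30 s; it returned no verdict.

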